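Hold a spring clamp open astride a glued edge cap

ROBOT

A 6-joint arm with a two-finger parallel gripper is mounted at the origin on a cart in front of the work surface, level with it; the furniture and walls round the work are solid. World frame = base frame: x ahead of the robot, y to its left, z up, the work surface at z = 0. Lengths are in m, angles in rad, forces in N, time in s.
With the tool pointing down it reaches from about 0.4 to 0.925 m from the base axis. Payload 12.5 kg.
Tool frame: the origin (TCP) lies between the finger pads, 19 mm behind the fingertips; this is the grasp point; z points along the fingers, y is the line along which they close (so a half turn about z gives the same grasp; the last joint's range is limited). The gripper opens to 95 mm and grips with 3 to 60 N. Pads are 20 mm wide; open, the fingers measure 119 mm over their backs; the gripper's body (75 mm by 180 mm) begins 59 mm behind the grasp point.
Start: joints at [-1.402, 0.491, 1.559, -0, 1.092, -0.106], TCP at [0.17, -0.602, 0.233] pointing down, gripper open.
Joint ranges: [-3.1, 3.1], [-0.84, 2.19], [0.05, 2.79], [-1.13, 4.28], [0.06, 2.93], [-2.69, 2.69]. Speed limits (rad/s): [2.22, 2.22, 2.79, 3.14, 3.14, 3.14].

INTERFACE

Orientations are given as a rotation vector (axis times angle).
In Python, from cell import arm gives the robot as it stands.
- The arm moves only by the tool send_path, called after "Request:" as name(argument=value, ...) on one line, values as JSON. Schema: {"type":"object","properties":{"increments":{"type":"array","items":{"type":"array","items":{"type":"array","items":{"type":"number"},"minItems":7,"maxItems":7},"minItems":1,"maxItems":12},"minItems":1,"maxItems":1},"clamp_n":{"type":"number"},"only":{"type":"string"},"quiet":{"type":"boolean"},"lines":{"type":"string"}},"required":["increments"],"additionalProperties":false}. increments is a list that holds a single list of rows (three levels of brackets), with 1 to 12 rows, each of 7 numbers: the finger opening in m, then dx, dy, dz in m, then a rotation vector rx, ry, rz in rad; each row is the pose to reach, as a shift and turn from the pose commanded when the call began, along the tool's axes at that moment; what a row does not reach only later rows make up. A row lasts 1/12 s, in which the tool goes at most 0.0417 m and 0.125 rad, less where a joint would pass 70% of its speed; a pose out of reach is approached as far as the arm can. The fingers move at their own pace and stop on an object; clamp_n is the grip in N (left out, the last holds). Time passes only in rows, so rows that do not move let the fingers close. The tool returns the time, the measured TCP pose, the force, the opening and the grip force at its end. only (a regular expression) keeps the lines of the reply that match it, lines (a string "A,B") keeps lines A to B, and quiet returns only ok. Input that does not fit is refused with a message, and nothing moves.
- arm.sense(): the state, without advancing time (a new reading comes with each control period).
- arm.grab_frame(name): name is "scene" or "top"; returns the picture (480x640x3 uint8, red, green, blue); there is no depth.
- arm.calibration(name): a dict with "K" (3x3 intrinsics, pixels), "cam_to_world" (4x4, takes a point from camera to world coordinates). Camera axes: x right, y up, looking along -z (the intrinsics and any distortion apply to the point x, -y, -z); pixel columns grow to the right and rows downward; lengths in m; the calibration is good to about 2 mm. A picture is of the moment at which its call begins. calibration takes no time and is no camera call.
- arm.hand_in(): hands the job in; it is judged then, once.
The state is a dict: "clock": time; "q": joint angles; "joint_vel": joint speeds; "joint_efforts": joint torques, N m; "eef_pos": TCP position; "tool_rot": TCP orientation; "wrist_force": force on the tool from outside, world axes, zero at the start; "wrist_torque": the same for the moment, N m; "opening": finger opening in m; "grip_force": force on a finger pad.
Only numpy, scipy, OpenCV 4.12 (cv2) and the standard library are available. Lean on these libraries where they do the work, as an engineer would, in place of code of your own. Each camera call takes 0.05 s, during which the arm holds its last target. There are 200 camera calls.

TASK

Squeeze the handles of the spring clamp parked on the steel strip of its rack so that its jaws spread, lift it off, and bring it down over the top edge of the upright plywood panel so that the open jaws straddle the small wooden cap glued over that edge, centred along the cap and square to the panel, both jaw tips at least 10 mm below the panel edge. The clamp must end touching neither panel nor cap; never touch the freshly glued cap, and leave the things round about where they are. Finish while still holding the clamp squeezed open there: do not let it close or let go.

Things in the scene. Friction and masses are not known exactly. Their poses are not given: they have to be found in the camera images.
- spring_clamp: loose clothes-peg-like spring clamp, steel levers, black rubber grips and jaws, 0.09 kg, 109 mm tall, 58 across the grips, 30 along the pivot pin; starts upright, jaws down, clipped on the strip. Origin: middle of the pin, 135 mm above the bench. The frame is the -y lever's: x along the pin, z up to the handles, y towards the other lever; squeezed evenly, each lever turns half the joint value
- clamp_lever (a joint): clamp opening (rad): 0 on the 6 mm strip, -0.1 shut on nothing, 0.6 stop (26 mm across the grips, 35 between jaw tips, over 28 between the levers up to 30 mm above the tips). Tip gap = 6 mm + 50 mm x value. Each grip needs 8 N to start opening, 13 N at the stop; springs shut when released. Pressing the handles together opens the jaws and lowers them 5 mm (the rack leaves room)
- grip_a (a point): centre of the grip bar (10 mm diameter, 30 mm long, along the pin) at the top of the -y handle, 24 mm from the mid-plane and 50 mm above the pin when the joint reads 0. Grasp from above, tool point midway between grip_a and grip_b, fingers closing on both from outside
- grip_b (a point): the same on the other (+y) handle
- jaw_a (a point): bottom inner edge of the -y lever's jaw (rubber 24 mm along the pin, 7 thick, 12 high), mid-width: 3 mm from the mid-plane and 54 mm below the pin when the joint reads 0
- jaw_b (a point): the same on the jaw of the other (+y) lever
- clamp_rack: fixed rack: timber foot 200 x 70 x 18 mm and on it an upright dark steel strip 180 mm long (along its x), 6 mm thick (y), top edge 95 mm above the bench. Origin under the centre of the foot, on the bench. It may stand to the left or to the right
- panel: fixed upright plywood panel, 200 mm long (along its x), 10 mm thick (y, faces at +-5 mm), top edge 100 mm above the bench, standing in a grooved timber holder 220 x 78 x 26 mm. Origin under the centre of the holder, on the bench. It stands on the other side from the rack
- panel_edge (a point): middle of the panel's top edge, axes as the panel
- edge_cap: small dark wooden U-shaped cap freshly glued astride the top edge of the panel, anywhere along its length: 44 mm long (x), 18 mm across (y, centred on the panel), its legs reach 30 mm down both faces and its top stands 4 mm above the edge. Origin in the panel mid-plane, 15 mm below the edge, axes as the panel. It stays fixed but must not be touched
- glue_bottle: bystander: yellow glue bottle with an orange nozzle, 60 mm diameter, 176 mm tall, standing; origin at its underside
- sanding_block: bystander: sanding block 66 x 112 x 33 mm, lying flat between rack and panel; origin at its underside
- masking_tape: bystander: roll of tape, 98 mm diameter, 25 mm high, lying flat; origin at its underside

How it is judged:
By the outcome, as a careful person would: the job done as asked, in the order asked, and still so for the second after the job is handed in, while the arm keeps its last pose, push and grip.
It also fails if it takes over 38 s, if anything falls off the work surface, if the arm or the gripper's body presses on something with over 40 N, if the wrist force passes 120 N, or if a joint passes its speed limit or range.

## Working session

There is one attempt and no reset: what is moved stays moved. The work goes in short steps, Python scripts to look and compute and a tool call to move; the robot and the scene stay as the last step left them, time stands still between calls to the robot, and variables do not carry over. Pictures are saved under pics/ and viewed, at most 13 in all, crops included, and the job is handed in when it is done.

```bash
ls; mkdir -p pics; python3 - <<'E'
from cell import arm
import cv2
for n in("scene","top"):
    im=arm.grab_frame(n); cv2.imwrite(f"pics/{n}0.png",im[:,:,::-1]); c=arm.calibration(n); print(n,c)
s=arm.sense(); print(s)
E
```

```text
cell.py
pics
scene {'K': array([[558.86114806,   0.        , 317.19693858],
       [  0.        , 558.86114806, 242.4034401 ],
       [  0.        ,   0.        ,   1.        ]]), 'cam_to_world': array([[-0.76091946,  0.28002085, -0.58531179, -0.05320679],
       [-0.64850684, -0.29903834,  0.70001068,  0.80366457],
       [ 0.02098692,  0.91223045,  0.40913953,  0.57905305],
       [ 0.        ,  0.        ,  0.        ,  1.        ]])}
top {'K': array([[545.41055366,   0.        , 322.18045643],
       [  0.        , 545.41055366, 233.78288279],
       [  0.        ,   0.        ,   1.        ]]), 'cam_to_world': array([[-2.33877938e-03,  9.93792262e-01, -1.11227108e-01,
         4.93534104e-01],
       [-9.99866499e-01, -5.25256704e-04,  1.63311906e-02,
         3.34145792e-02],
       [ 1.61713881e-02,  1.11250454e-01,  9.93660819e-01,
         9.83604633e-01],
       [ 0.00000000e+00,  0.00000000e+00,  0.00000000e+00,
         1.00000000e+00]])}
{'clock': 0.1, 'q': array([-1.40163618e+00,  4.91453920e-01,  1.55937991e+00,  3.33181993e-06,
        1.09166319e+00, -1.05611698e-01]), 'joint_vel': array([-0.00106682, -0.00063734, -0.00190422, -0.00033196,  0.00165868,
        0.00012155]), 'joint_efforts': array([ 3.82775543e-03, -6.13622546e+01, -2.58604717e+01,  6.95018680e-02,
        4.69977711e-02, -5.85344424e-05]), 'eef_pos': array([ 0.16956394, -0.60136732,  0.23295131]), 'tool_rot': array([-3.11109549e+00, -4.30127919e-01,  4.04776248e-05]), 'wrist_force': array([-0.27539946, -0.4586896 ,  0.3234601 ]), 'wrist_torque': array([ 0.00938722, -0.0258763 ,  0.02077674]), 'grip_force': 0.0, 'opening': 0.09497775147498957}
```

View pics/top0.png

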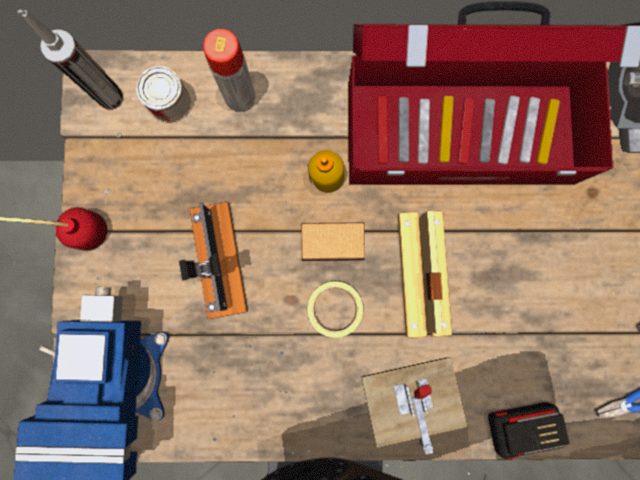

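View pics/scene0.png

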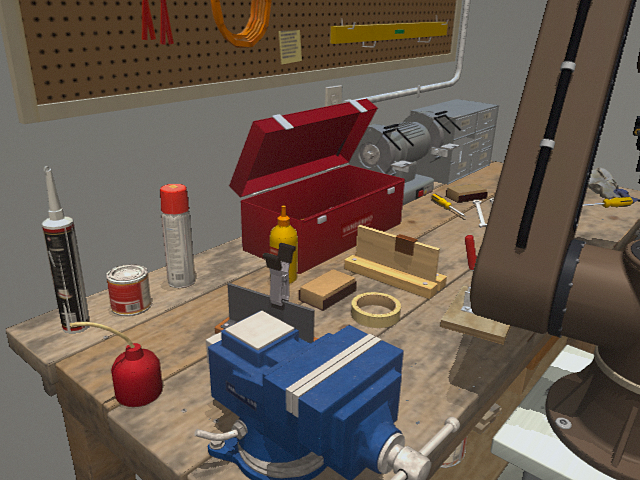

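The top view shows the rack at about (218,260) with the clamp near (203,269), and the panel at (427,272) with its cap near (435,286). I'll enlarge both areas.

```bash
python3 - <<'E'
import cv2,numpy as np
t=cv2.imread("pics/top0.png"); s=cv2.imread("pics/scene0.png")
r=lambda a,k:cv2.resize(a,None,fx=k,fy=k,interpolation=cv2.INTER_CUBIC)
cv2.imwrite("pics/c1.png",np.hstack([r(t[200:344,170:260],4),r(t[200:344,390:480],4)]))
cv2.imwrite("pics/c2.png",np.hstack([r(s[220:345,210:330],3),r(s[210:335,335:455],3)]))
E
```

```text
(no output)
```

View pics/c1.png

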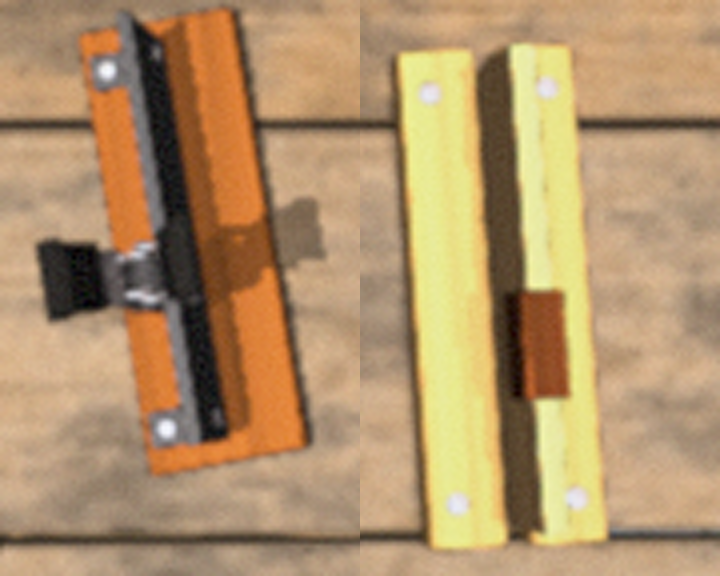

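View pics/c2.png

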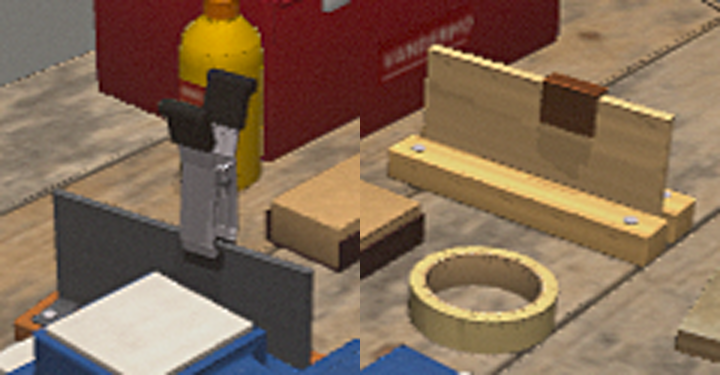

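The crops show the rack foot's four corners, the strip, and the clamp's two black grips: left at about (180..190,260..280) and right at about (211..221,252..275). The cap top spans about (431..442,272..300). Next I'll measure these by mask and ray.

```bash
cat > h.py <<'E'
import cv2,numpy as np
from cell import arm
def ray(n,uv):
    c=arm.calibration(n);T=c["cam_to_world"];K=c["K"]
    u=(np.atleast_2d(uv)-K[:2,2])/K[0,0]
    return T[:3,3],np.c_[u[:,0],-u[:,1],-np.ones(len(u))]@T[:3,:3].T
def plane(n,uv,z):
    o,d=ray(n,uv); return (o+d*((z-o[2])/d[:,2])[:,None])[:,:2]
def proj(n,p):
    c=arm.calibration(n);T=c["cam_to_world"];q=(np.atleast_2d(p)-T[:3,3])@T[:3,:3]
    return c["K"][:2,2]+c["K"][0,0]*np.c_[q[:,0],-q[:,1]]/-q[:,2:]
def mask(im,lo,hi,box):
    m=cv2.inRange(cv2.cvtColor(im,cv2.COLOR_BGR2HSV),lo,hi);k=np.zeros_like(m);a,b,c,d=box;k[b:d,a:c]=m[b:d,a:c];return k
def rect(name,n,m,z):
    v,u=np.nonzero(m);P=plane(n,np.c_[u,v].astype(float),z)
    c,s,a=cv2.minAreaRect((P*1000).astype(np.float32))
    if s[0]<s[1]: a,s=a-90,s[::-1]
    print(name,"n",len(u),"ctr",np.round(c,1),"size",np.round(s,1),"long-axis deg",round(a,2)); return np.array(c),a
E
python3 - <<'E'
from h import *
t=cv2.imread("pics/top0.png"); s=cv2.imread("pics/scene0.png"); h=cv2.cvtColor(t,cv2.COLOR_BGR2HSV);hs=cv2.cvtColor(s,cv2.COLOR_BGR2HSV)
for q in[(200,285),(235,280),(405,250),(437,250),(445,250),(417,250),(425,250),(436,285),(420,285),(183,268),(215,265),(212,290),(221,290)]: print(q,h[q[1],q[0]],end=" ")
print("\nscene",[hs[q[1],q[0]] for q in[(404,243),(232,300),(230,95+0),(275,255),(288,252)]])
rect("foot","top",mask(t,(5,190,110),(14,255,255),(175,195,260,325)),.018)
rect("holder","top",mask(t,(20,90,120),(32,255,255),(392,200,460,345)),.026)
rect("capTop","top",mask(t,(4,150,60),(13,255,190),(415,260,450,312)),.104)
E
```

```text
(200, 285) [ 15  76 215] (235, 280) [ 13 185 220] (405, 250) [ 30  98 234] (437, 250) [ 26 111 235] (445, 250) [ 19 113 226] (417, 250) [ 27 111 234] (425, 250) [ 14 123  89] (436, 285) [ 11 186 141] (420, 285) [ 22 128 235] (183, 268) [24 26 49] (215, 265) [ 0 31 50] (212, 290) [ 12 170 207] (221, 290) [ 0 39 26] 
scene [array([ 12, 155,  64], dtype=uint8), array([25, 25, 61], dtype=uint8), array([ 24,  11, 116], dtype=uint8), array([11, 92, 75], dtype=uint8), array([ 8, 67, 46], dtype=uint8)]
foot n 1230 ctr [556.2 201.8] size [195.3  67.3] long-axis deg 10.66
holder n 3159 ctr [ 531.9 -163.1] size [221.5  78.4] long-axis deg 2.89
capTop n 285 ctr [ 507.4 -162.8] size [41.8 18. ] long-axis deg 1.23
```

```bash
python3 - <<'E'
from h import *
t=cv2.imread("pics/top0.png"); s=cv2.imread("pics/scene0.png")
c,a=rect("foot","top",mask(t,(5,140,60),(15,255,255),(175,200,260,325)),.018)
gm=mask(t,(0,0,0),(180,120,75),(172,250,200,292)); c0,a0=rect("gripL","top",gm,.185)
v,u=np.nonzero(gm);P=plane("top",np.c_[u,v].astype(float),.185)*1000
w=np.deg2rad(10.66);X=np.array([np.cos(w),np.sin(w)]);Y=np.array([-X[1],X[0]])
C=np.array([556.2,201.8]);L=np.c_[(P-C)@X,(P-C)@Y]
print("gripL local: ylo..yhi",L[:,1].min(),L[:,1].max());k=L[:,1]>L[:,1].max()-8;print("x",L[k,0].min(),L[k,0].max())
rx=(L[k,0].min()+L[k,0].max())/2
def W(x,y,z): return np.r_[(C+x*X+y*Y)/1e3,z]
k=4
T=cv2.resize(t[200:344,170:260],None,fx=k,fy=k);S=cv2.resize(s[220:345,210:330],None,fx=4,fy=4)
pts=[W(rx+i,j*29,.185) for i in(-15,15) for j in(-1,1)]+[W(i,j*3,.095) for i in(-90,90) for j in(-1,1)]+[W(rx,0,.135)]
for n,I,o in(("top",T,(170,200)),("scene",S,(210,220))):
    for p in (proj(n,np.array(pts))-o)*4+2: cv2.circle(I,(int(p[0]),int(p[1])),3,(0,255,0),-1)
# panel / cap check
w2=np.deg2rad(2.89);X2=np.array([np.cos(w2),np.sin(w2)]);Y2=np.array([-X2[1],X2[0]]);H=np.array([531.9,-163.1])
cx=(np.array([507.4,-162.8])-H)@X2; print("rx",rx,"cap x along panel",cx,"cap y err",(np.array([507.4,-162.8])-H)@Y2)
V=lambda x,y,z:np.r_[(H+x*X2+y*Y2)/1e3,z]
q=[V(cx+i,j*9,z) for i in(-22,22) for j in(-1,1) for z in(.104,.07)]+[V(i,5*j,.1) for i in(-100,100) for j in(-1,1)]
T2=cv2.resize(t[200:344,390:480],None,fx=k,fy=k);S2=cv2.resize(s[210:335,335:455],None,fx=4,fy=4)
for n,I,o in(("top",T2,(390,200)),("scene",S2,(335,210))):
    for p in (proj(n,np.array(q))-o)*4+2: cv2.circle(I,(int(p[0]),int(p[1])),3,(255,0,255),-1)
A=np.hstack([T,T2]);B=np.hstack([S,S2]);cv2.imwrite("pics/o1.png",A);cv2.imwrite("pics/o2.png",cv2.resize(B,(800,417)))
E
```

```text
foot n 3012 ctr [556.6 202.7] size [198.6  71.5] long-axis deg 10.58
gripL n 239 ctr [532.  215.2] size [27.8 22.6] long-axis deg 10.9
gripL local: ylo..yhi 6.377888146482028 28.988720718367272
x -35.293392022909266 -7.445370171963392
rx -21.369381097436328 cap x along panel -24.4537146276429 cap y err 1.53487488408791
```

View pics/o1.png

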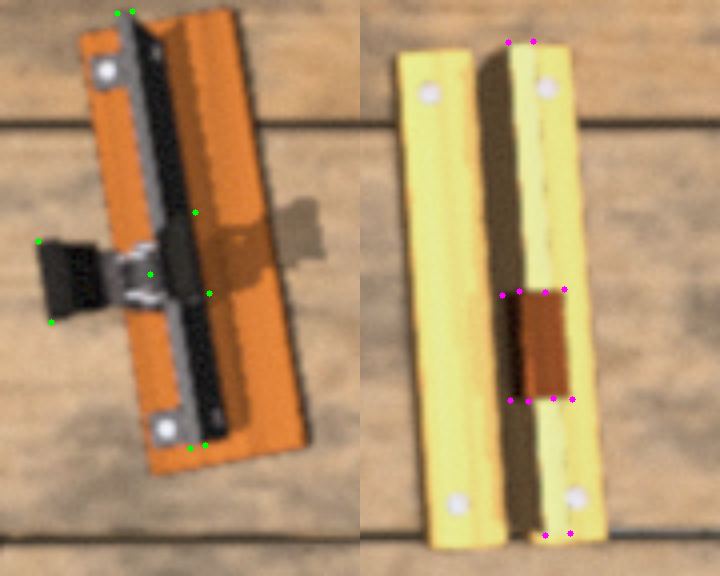

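View pics/o2.png

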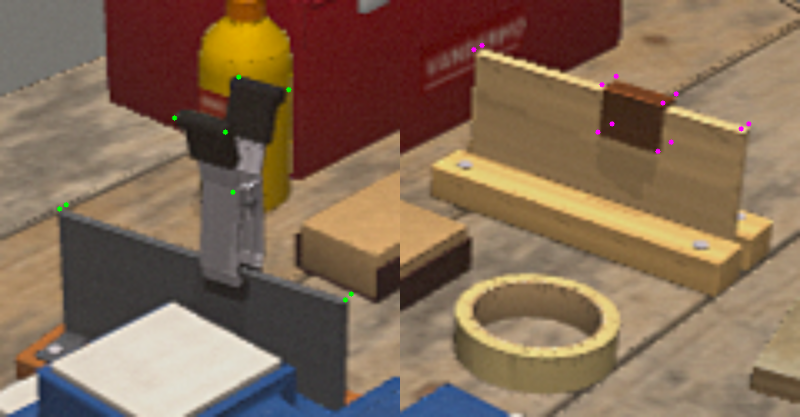

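The overlaid predictions match the pictures within about 2 mm. That covers the top-view grip corners, strip ends, cap corners and panel ends, and the scene view shows only a small uniform offset. The clamp is at about (0.535, 0.198) with yaw 10.6°, and the cap at about (0.507, -0.163) with yaw 2.9°. Moving now.

Request:
send_path(increments=[[[0.095, 0.36, -0.26, -0.047, 0, 0, 0], [0.095, 0.36, -0.26, -0.047, 0, 0, 0], [0.095, 0.36, -0.26, -0.047, 0, 0, 0], [0.095, 0.36, -0.26, -0.047, 0, 0, 0], [0.095, 0.36, -0.26, -0.047, 0, 0, 0], [0.095, 0.36, -0.26, -0.047, 0, 0, 0], [0.095, 0.36, -0.26, -0.047, 0, 0, 0], [0.095, 0.36, -0.26, -0.047, 0, 0, 0], [0.095, 0.36, -0.26, -0.047, 0, 0, 0], [0.095, 0.36, -0.26, -0.047, 0, 0, 0], [0.095, 0.36, -0.26, -0.047, 0, 0, 0], [0.095, 0.36, -0.26, -0.047, 0, 0, 0]]], clamp_n=30)

```text
clock: 1.1
eef_pos: [0.448, -0.25, 0.2809]
tool_rot: [-3.111, -0.436, -0.002]
wrist_force: [0.6, 0.3, -0.4]
opening: 0.0952
grip_force: 0.0
```

```bash
cat >> h.py <<'E'
def go(xy,z,yaw):
    "shift/turn in tool axes from the measured pose to a down pose; also clock etc."
    from scipy.spatial.transform import Rotation as R
    s=arm.sense();r=R.from_rotvec(s["tool_rot"]);M=r.as_matrix()
    t=R.from_matrix(np.c_[[np.cos(yaw),np.sin(yaw),0],[np.sin(yaw),-np.cos(yaw),0],[0,0,-1]])
    print("shift",np.round(M.T@(np.r_[xy,z]-s["eef_pos"]),4),"turn",np.round((r.inv()*t).as_rotvec(),4),"at",np.round(s["eef_pos"],4),"t",s["clock"],"F",np.round(s["wrist_force"],1),"op",s["opening"])
E
python3 -c "
from h import *
go([.535,.198],.27,np.deg2rad(10.6))"
```

```text
shift [ 0.2069 -0.4067  0.0111] turn [ 0.     -0.0011  0.0938] at [ 0.448  -0.25    0.2809] t 1.1 F [ 0.6  0.3 -0.4] op 0.09521779176758186
```

Request:
send_path(increments=[[[0.095, 0.206, -0.408, 0.011, 0, 0, 0.092], [0.095, 0.206, -0.408, 0.011, 0, 0, 0.092], [0.095, 0.206, -0.408, 0.011, 0, 0, 0.092], [0.095, 0.206, -0.408, 0.011, 0, 0, 0.092], [0.095, 0.206, -0.408, 0.011, 0, 0, 0.092], [0.095, 0.206, -0.408, 0.011, 0, 0, 0.092], [0.095, 0.206, -0.408, 0.011, 0, 0, 0.092], [0.095, 0.206, -0.408, 0.011, 0, 0, 0.092], [0.095, 0.206, -0.408, 0.011, 0, 0, 0.092], [0.095, 0.206, -0.408, 0.011, 0, 0, 0.092], [0.095, 0.206, -0.408, 0.011, 0, 0, 0.092], [0.095, 0.206, -0.408, 0.011, 0, 0, 0.092]]])

```text
clock: 2.1
eef_pos: [0.5336, 0.2001, 0.2686]
tool_rot: [-3.127, -0.293, 0.0]
wrist_force: [-0.4, -0.1, 0.2]
opening: 0.0952
grip_force: 0.0
```

```bash
python3 -c "
from h import *
go([.535,.198],.187,np.deg2rad(10.6))"
```

```text
shift [0.001  0.0024 0.0816] turn [-0.0009  0.0001  0.0018] at [0.5336 0.2001 0.2686] t 2.1 F [-0.4 -0.1  0.2] op 0.09517005356341271
```

Request:
send_path(increments=[[[0.095, 0.001, 0.002, 0.03, 0, 0, 0], [0.095, 0.001, 0.002, 0.055, 0, 0, 0], [0.095, 0.001, 0.002, 0.07, 0, 0, 0], [0.095, 0.001, 0.002, 0.082, 0, 0, 0], [0.095, 0.001, 0.002, 0.082, 0, 0, 0], [0.095, 0.001, 0.002, 0.082, 0, 0, 0]]])

```text
clock: 2.6
eef_pos: [0.5344, 0.1926, 0.1871]
tool_rot: [3.128, 0.286, -0.002]
wrist_force: [0.6, -0.1, 0.2]
opening: 0.0951
grip_force: 0.0
```

```bash
python3 - <<'E'
from h import *
go([.535,.198],.186,np.deg2rad(10.6))
a=arm.grab_frame("scene")[:,:,::-1];b=arm.grab_frame("top")[:,:,::-1]
r=lambda a:cv2.resize(a,(400,400),interpolation=cv2.INTER_CUBIC)
cv2.imwrite("pics/g1.png",np.hstack([r(a[190:320,210:340]),r(b[190:320,150:280])]))
E
```

```text
shift [ 0.0015 -0.0052  0.0011] turn [ 0.0002  0.0014 -0.0026] at [0.5344 0.1926 0.1871] t 2.6 F [ 0.6 -0.1  0.2] op 0.09514343111573942
```

View pics/g1.png

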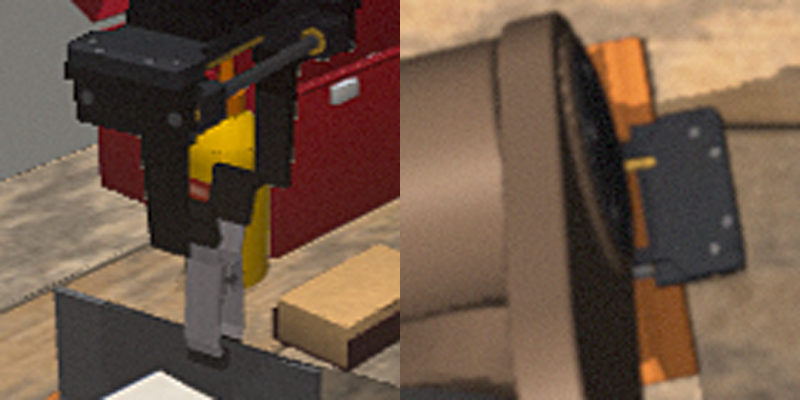

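The scene view shows the fingers on either side of both grips, and the tool is 5 mm off in y. I'll centre it, then squeeze.

Request:
send_path(increments=[[[0.095, 0.0015, -0.0052, 0.001, 0, 0, 0], [0.095, 0.0015, -0.0052, 0.001, 0, 0, 0], [0.06, 0.0015, -0.0052, 0.001, 0, 0, 0], [0.06, 0.0015, -0.0052, 0.001, 0, 0, 0], [0.06, 0.0015, -0.0052, 0.001, 0, 0, 0], [0.06, 0.0015, -0.0052, 0.001, 0, 0, 0]]], clamp_n=30)

```text
clock: 3.2
eef_pos: [0.535, 0.1985, 0.1865]
tool_rot: [3.128, 0.287, 0.0]
wrist_force: [1.3, -0.2, 0.1]
opening: 0.0737
grip_force: 0.0
```

```bash
python3 -c "
from h import *
go([.535,.198],.186,np.deg2rad(10.6))"
```

```text
shift [-0.0001  0.0005  0.0005] turn [ 0.0001 -0.0001 -0.0022] at [0.535  0.1985 0.1865] t 3.2 F [ 1.3 -0.2  0.1] op 0.07374677272918392
```

Request:
send_path(increments=[[[0.02, 0, 0, 0, 0, 0, 0], [0.02, 0, 0, 0, 0, 0, 0], [0.02, 0, 0, 0, 0, 0, 0], [0.02, 0, 0, 0, 0, 0, 0], [0.02, 0, 0, 0, 0, 0, 0], [0.02, 0, 0, 0, 0, 0, 0], [0.02, 0, 0, 0, 0, 0, 0], [0.02, 0, 0, 0, 0, 0, 0], [0.02, 0, 0, 0, 0, 0, 0], [0.02, 0, 0, 0, 0, 0, 0], [0.02, 0, 0, 0, 0, 0, 0], [0.02, 0, 0, 0, 0, 0, 0]]], clamp_n=30)

```text
clock: 4.2
eef_pos: [0.535, 0.1986, 0.1864]
tool_rot: [3.128, 0.287, -0.0]
wrist_force: [0.8, -0.4, -0.7]
opening: 0.0249
grip_force: 30.0
```

Request:
send_path(increments=[[[0.02, 0, 0, 0, 0, 0, 0], [0.02, 0, 0, 0, 0, 0, 0], [0.02, 0, 0, 0, 0, 0, 0]]])

```text
clock: 4.45
eef_pos: [0.535, 0.1986, 0.1864]
tool_rot: [3.128, 0.287, -0.0]
wrist_force: [-0.3, -0.5, -0.8]
opening: 0.0254
grip_force: 30.0
```

```bash
python3 -c "
from h import *
go([.535,.198],.186,np.deg2rad(10.6))"
```

```text
shift [-0.0001  0.0005  0.0004] turn [ 0.0001  0.     -0.0022] at [0.535  0.1986 0.1864] t 4.45 F [-0.3 -0.5 -0.8] op 0.025421203544451314
```

The clamp is open to its stop at 25.4 mm. Lifting it off.

Request:
send_path(increments=[[[0.02, 0, 0, -0.01, 0, 0, 0], [0.02, 0, 0, -0.025, 0, 0, 0], [0.02, 0, 0, -0.045, 0, 0, 0], [0.02, 0, 0, -0.065, 0, 0, 0], [0.02, 0, 0, -0.085, 0, 0, 0], [0.02, 0, 0, -0.094, 0, 0, 0], [0.02, 0, 0, -0.094, 0, 0, 0], [0.02, 0, 0, -0.094, 0, 0, 0]]], clamp_n=30)

```text
clock: 5.12
eef_pos: [0.5348, 0.1985, 0.2803]
tool_rot: [3.128, 0.287, 0.0]
wrist_force: [0.1, -0.7, -1.0]
opening: 0.025
grip_force: 30.0
```

```bash
python3 -c "
from h import *
go([.508,-.164],.28,np.deg2rad(2.9))"
```

```text
shift [-9.230e-02  3.516e-01  3.000e-04] turn [ 0.     -0.0003  0.1322] at [0.5348 0.1985 0.2803] t 5.1167 F [ 0.1 -0.7 -1. ] op 0.025024823785764195
```

Request:
send_path(increments=[[[0.02, -0.005, 0.02, 0, 0, 0, 0.01], [0.02, -0.014, 0.05, 0, 0, 0, 0.03], [0.02, -0.024, 0.09, 0, 0, 0, 0.045], [0.02, -0.034, 0.13, 0, 0, 0, 0.06], [0.02, -0.045, 0.17, 0, 0, 0, 0.075], [0.02, -0.055, 0.21, 0, 0, 0, 0.09], [0.02, -0.066, 0.25, 0, 0, 0, 0.1], [0.02, -0.076, 0.29, 0, 0, 0, 0.11], [0.02, -0.086, 0.325, 0, 0, 0, 0.12], [0.02, -0.092, 0.351, 0, 0, 0, 0.13], [0.02, -0.0923, 0.3516, 0, 0, 0, 0.132], [0.02, -0.0923, 0.3516, 0, 0, 0, 0.132]]], clamp_n=30)

```text
clock: 6.12
eef_pos: [0.5075, -0.165, 0.279]
tool_rot: [-3.14, -0.075, 0.003]
wrist_force: [0.8, 0.6, -0.8]
opening: 0.0251
grip_force: 30.0
```

Request:
send_path(increments=[[[0.02, 0, 0, 0, 0, 0, 0], [0.02, 0, 0, 0, 0, 0, 0]]])

```text
clock: 6.28
eef_pos: [0.5081, -0.1629, 0.2799]
tool_rot: [-3.14, -0.082, 0.001]
wrist_force: [-0.3, 0.2, -0.3]
opening: 0.0251
grip_force: 30.0
```

```bash
python3 - <<'E'
from h import *
go([.508,-.164],.28,np.deg2rad(2.9))
a=arm.grab_frame("scene")[:,:,::-1];b=arm.grab_frame("top")[:,:,::-1]
cv2.imwrite("pics/s2.png",a);cv2.imwrite("pics/t2.png",b)
r=lambda a:cv2.resize(a,(400,560),interpolation=cv2.INTER_CUBIC)
cv2.imwrite("pics/g2.png",np.hstack([r(a[130:298,340:460]),r(b[200:368,380:500])]))
E
```

```text
shift [-0.0001  0.0011 -0.0001] turn [-0.0006  0.0009  0.0014] at [ 0.5081 -0.1629  0.2799] t 6.2833 F [-0.3  0.2 -0.3] op 0.02510651522723597
```

View pics/g2.png

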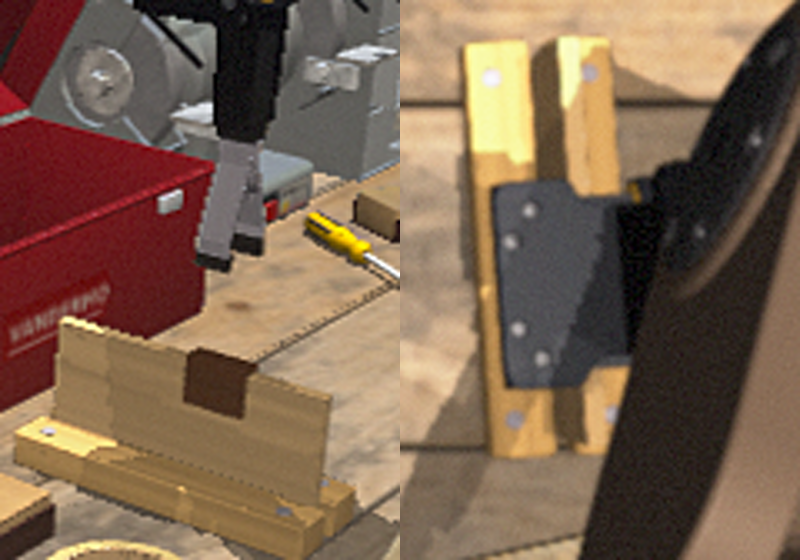

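The scene view shows the clamp open above the cap. The near jaw's bottom corners are at crop (197,257)–(228,270), the far jaw is near (235..263,250), and the cap face spans (183..257,350..417). I'll compare these with predictions in the same view.

```bash
python3 - <<'E'
from h import *
a=cv2.imread("pics/s2.png");s=arm.sense();p=s["eef_pos"];w=np.deg2rad(2.9)
X=np.array([np.cos(w),np.sin(w),0]);Y=np.array([-X[1],X[0],0])
zt=p[2]-.1056
I=cv2.resize(a[130:298,340:460],None,fx=5,fy=5,interpolation=cv2.INTER_CUBIC)
def put(P,col,lab):
    q=proj("scene",np.array(P));print(lab,np.round(q,1).tolist())
    for u in (q-[340,130])*5+2: cv2.circle(I,(int(u[0]),int(u[1])),3,col,-1)
T=lambda x,y:np.r_[p[:2],zt]+X*x/1e3+Y*y/1e3
put([T(-12,17.5),T(12,17.5),T(-12,24.2),T(12,24.2)],(0,255,0),"near jaw in/out")
put([T(-12,-17.5),T(12,-17.5)],(0,0,255),"far jaw")
c=np.r_[.5319-.0245*np.cos(w),-.1631-.0245*np.sin(w),0]
print("cap",c)
D=lambda x,y,z:c+X*x/1e3+Y*y/1e3+[0,0,z]
put([D(i,9,z) for z in(.104,.07) for i in(-22,22)],(255,0,255),"cap near face")
m=mask(a,(4,110,30),(16,255,120),(390,225,422,260));ct=max(cv2.findContours(m,0,1)[0],key=cv2.contourArea)
print("cap px",cv2.approxPolyDP(cv2.convexHull(ct),2.0,True)[:,0].tolist())
m=mask(a,(0,0,0),(180,255,60),(395,190,424,214))
for k in cv2.findContours(m,0,1)[0]: print("blk",cv2.contourArea(k),cv2.approxPolyDP(cv2.convexHull(k),1.2,True)[:,0].tolist())
cv2.imwrite("pics/g3.png",I[200:800])
E
```

```text
near jaw in/out [[409.4, 209.1], [399.2, 206.4], [407.8, 209.9], [397.6, 207.2]]
far jaw [[417.5, 204.6], [407.5, 202.0]]
cap [ 0.50743138 -0.16433953  0.        ]
cap near face [[413.3, 240.3], [395.2, 234.9], [411.8, 254.8], [394.0, 249.2]]
cap px [[397, 235], [416, 239], [412, 255], [395, 250]]
blk 24.5 [[398, 208], [399, 206], [409, 207], [407, 211]]
blk 37.0 [[410, 200], [417, 201], [418, 205], [409, 204]]
blk 0.0 [[420, 196]]
blk 0.0 [[419, 190]]
```

View pics/g3.png

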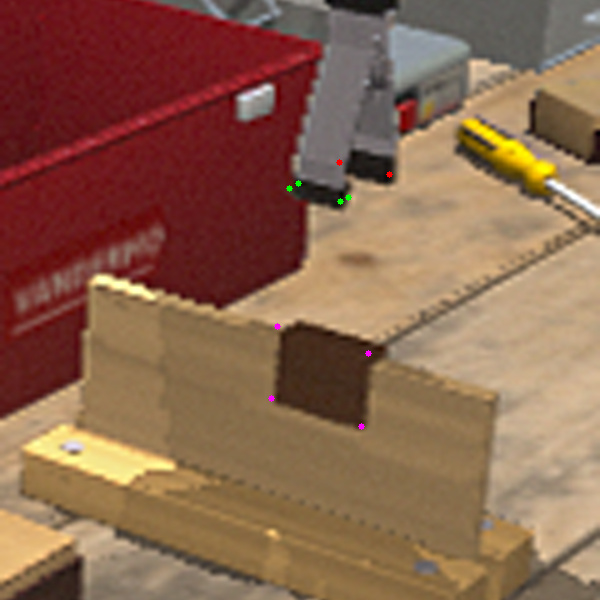

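The jaws sit within about 1.5 mm of where they should be relative to the cap. Descending in small steps.

Request:
send_path(increments=[[[0.02, 0, 0, 0.015, 0, 0, 0], [0.02, 0, 0, 0.035, 0, 0, 0], [0.02, 0, 0, 0.05, 0, 0, 0], [0.02, 0, 0, 0.056, 0, 0, 0], [0.02, 0, 0, 0.056, 0, 0, 0], [0.02, 0, 0, 0.056, 0, 0, 0], [0.02, 0, 0, 0.056, 0, 0, 0]]], clamp_n=30)

```text
clock: 6.97
eef_pos: [0.5086, -0.1639, 0.2253]
tool_rot: [3.14, 0.08, 0.002]
wrist_force: [-0.1, 0.1, -1.0]
opening: 0.0251
grip_force: 30.0
```

```bash
python3 - <<'E'
from h import *
go([.508,-.1635],.188,np.deg2rad(2.9))
a=arm.grab_frame("scene")[:,:,::-1];cv2.imwrite("pics/s3.png",a)
cv2.imwrite("pics/g4.png",cv2.resize(a[190:265,370:450],None,fx=8,fy=8,interpolation=cv2.INTER_CUBIC))
E
```

```text
shift [-0.0006 -0.0004  0.0373] turn [ 0.0007 -0.0012  0.0006] at [ 0.5086 -0.1639  0.2253] t 6.9667 F [-0.1  0.1 -1. ] op 0.025142021996672606
```

View pics/g4.png

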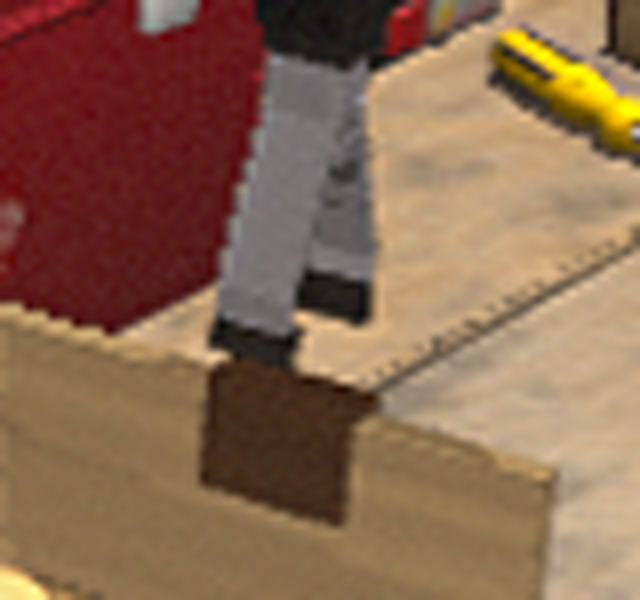

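In the crop, the jaw tips straddle the cap's line: near jaw at about (255,355), far jaw at about (333,315), midpoint about (296,333). The cap top centre, raised to tip height, falls at about (297,329), so the fit is good. Lowering the rest of the way.

Request:
send_path(increments=[[[0.02, -0.0005, 0, 0.006, 0, 0, 0], [0.02, -0.0005, 0, 0.014, 0, 0, 0], [0.02, -0.0005, 0, 0.022, 0, 0, 0], [0.02, -0.0005, 0, 0.029, 0, 0, 0], [0.02, -0.0005, 0, 0.034, 0, 0, 0], [0.02, -0.0005, 0, 0.037, 0, 0, 0], [0.02, -0.0005, 0, 0.037, 0, 0, 0], [0.02, -0.0005, 0, 0.037, 0, 0, 0], [0.02, -0.0005, 0, 0.037, 0, 0, 0]]], clamp_n=30)

```text
clock: 7.77
eef_pos: [0.5078, -0.1641, 0.1877]
tool_rot: [3.14, 0.08, 0.001]
wrist_force: [-0.1, 0.0, -0.3]
opening: 0.0252
grip_force: 30.0
```

```bash
python3 - <<'E'
from h import *
go([.508,-.1635],.188,np.deg2rad(2.9));print(arm.sense()["wrist_torque"])
a=arm.grab_frame("scene")[:,:,::-1];cv2.imwrite("pics/s4.png",a)
cv2.imwrite("pics/g5.png",cv2.resize(a[200:275,370:450],None,fx=8,fy=8,interpolation=cv2.INTER_CUBIC))
E
```

```text
shift [ 0.0002 -0.0005 -0.0003] turn [ 0.0003 -0.0004  0.0002] at [ 0.5078 -0.1641  0.1877] t 7.7667 F [-0.1  0.  -0.3] op 0.025242759836487456
[-0.0037311   0.05698155  0.00013051]
```

View pics/g5.png

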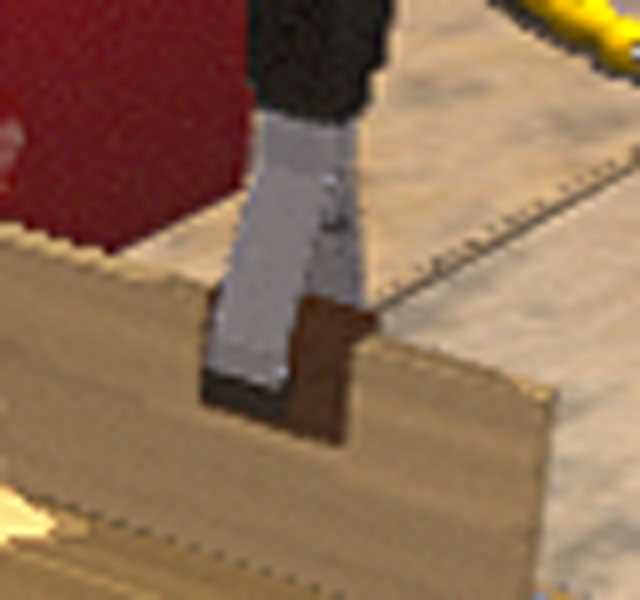

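The near jaw is in front of the cap at about (245,400) and the far jaw is behind it. Wrist force is about zero and the tips are about 18 mm below the edge. Handing in.

```bash
python3 -c "
from cell import arm
print(arm.hand_in())"
```

```text
the job is handed in; nothing more can be done
None
```

I handed the job in with the clamp held squeezed fully open (25 mm opening, 30 N grip) astride the cap: jaw tips about 18 mm below the panel edge by calculation, centred and square to about 1–2 mm, wrist force near zero, at about 7.8 s on the clock; the judge's result was not shown.

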